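# Lock a programming jig with its pin, feeling for the hidden off-centre socket

## Robot

A 6-joint arm with a two-finger parallel gripper is mounted at the origin on a cart in front of the work surface, level with it; the furniture and walls round the work are solid. World frame = base frame: x ahead of the robot, y to its left, z up, the work surface at z = 0. Lengths are in m, angles in rad, forces in N, time in s.
With the tool pointing down it reaches from about 0.35 to 0.775 m from the base axis. Payload 7.3 kg.
Tool frame: the origin (TCP) lies between the finger pads; the fingertips stand 8 mm ahead of it and the grasp point (between the pads) lies 11 mm behind it (robot.nose_length is the distance from the TCP to the fingertips, in m); z points along the fingers, y is the line along which they close (so a half turn about z gives the same grasp; the last joint's range is limited). The gripper opens to 92 mm and grips with 3 to 60 N. Pads are 19 mm wide; open, the fingers measure 130 mm over their backs; the gripper's body (75 mm by 190 mm) begins 47 mm behind the grasp point.
Start: joints at [-1.423, 0.342, 1.524, -0, 1.275, -0.146], TCP at [0.152, -0.503, 0.235] pointing down, gripper open.
Joint ranges: [-2.53, 2.53], [-0.77, 2.02], [0.04, 2.7], [-1, 4.14], [0.28, 2.66], [-3.11, 3.11]. Speed limits (rad/s): [2.57, 2.57, 3.14, 3.14, 3.14, 3.14].

## Interface

Orientations are given as [roll, pitch, yaw] about the fixed x, y, z axes, in that order (R = Rz(yaw) Ry(pitch) Rx(roll)).
In Python, from cell import robot gives the robot as it stands. The module is installed in compiled form; this text tells all that it offers.
- The arm moves only by the shell command python3 -m jog 'ROWS' [FORCE]. ROWS is JSON, a list that holds one entry, the list of rows, each a list of 5 numbers: the gripper's target within -1 to 1 (fully open at 1, half-way at 0, shut at -1), then the shift along the tool's x, y, z in m, then the turn about the tool's z in rad. A call has 1 to 5 rows; each row is the pose to reach, as a shift and turn from the pose commanded when the call began, along the tool's axes at that moment; what a row does not reach only later rows make up. A row lasts 1/12 s, in which the tool goes at most 41.7 mm and 7.16 degrees, less where a joint would pass 70% of its speed; a pose out of reach is approached as far as the arm can. A call with a gripper value outside its range is refused whole. The fingers move at their own pace and stop on an object; FORCE is the grip in N (left out, the last holds). Time passes only in rows, so rows that repeat a pose let the fingers close. It gives the time, the measured TCP pose, the force, the opening and the grip force at its end, in the units of the state.
- robot.observe(): the state, without advancing time (a new reading comes with each control period).
- robot.read_camera(name): name is "side" or "top"; returns the picture (480x640x3 uint8, red, green, blue); there is no depth.
- robot.camera_model(name): a dict with "camera_matrix" (3x3 intrinsics, pixels), "dist_coeffs" ([k1, k2, p1, p2, k3] as OpenCV has them; the pictures are not rectified), "position" and "attitude" of the camera in the world. Camera axes: x right, y down, z forward; pixel columns grow to the right and rows downward; lengths in m; the calibration is good to about 2 mm. A picture is of the moment at which its call begins. camera_model takes no time and is no camera call.
- robot.hand_in(): hands the job in; it is judged then, once.
The state is a dict: "time": time; "qpos": joint angles; "qvel": joint speeds; "joint_efforts": joint torques, N m; "tool_pos": TCP position; "tool_rot": TCP orientation; "contact_force": force on the tool from outside, world axes, zero at the start; "torque": the same for the moment, N m; "opening": finger opening in m; "grip_force": force on a finger pad.
Only numpy, scipy, OpenCV 4.12 (cv2) and the standard library are available. Lean on these libraries where they do the work, as an engineer would, in place of code of your own. Each camera call takes 0.05 s, during which the arm holds its last target. There are 200 camera calls.

## Task

Get the circuit board ready for programming: press the jig's open lid fully down, then take the orange-knobbed locking pin from the wooden block and push it down through the lid's collar into the socket hidden below until the pin's flange lies flat on the collar, and let go. The socket is an adjustable one that sits a few millimetres off the collar's centre, to a side nobody noted, and the pin hides it: feel for it with the tip under only light pressure. Leave the blue pin and the other things on the desk alone.

Things in the scene. Friction and masses are not known exactly. Their poses are not given: they have to be found in the camera images.
- jig: black clamshell programming jig fixed on the green cutting mat (3 mm thick), 180 (x) x 132 (y) x 54 mm with its lid closed, a green circuit board inside. Origin: centre of its underside, on the mat; its x points from the front (collar end, nearest the robot) to the hinge at the rear, z up. The front block (x -90 to -30 mm, top 40 mm up) has a round 34 mm window at x = -60, y = 0, under the collar
- window (a point): point fixed in the jig: middle of the window, at the height of the flat face of the hidden black eccentric socket, 35 mm above the mat. In that face is one blind hole, 12 mm wide, 1 mm chamfer at the mouth, 20 mm deep. Its centre lies 4 to 7 mm from this point in any direction, set anew each time and not reported; it stays put under sideways pushes below about 20 N
- collar (a point): point fixed in the jig, straight above window: centre of the collar's top face when the lid is closed, 54 mm above the mat. The collar is a dark steel ring, 56 mm outside, 4 mm high on the lid's front plate, with a 32 mm hole that goes on through the lid
- lid_hinge (a point): midpoint of the lid's hinge axis at the rear of the jig, 46 mm above the mat; the axis runs along the jig's y
- lid (a joint): lid angle in rad: 0 is fully closed (level); it grows as the front edge rises. At angle a, what lies d in front of the hinge axis in the closed lid stands d cos a in front of it and d sin a above it. Hinge friction of 0.4 N m holds the lid where it is left
- lid_pad (a point): point on the lid's top face and moving with it: plain metal of the front plate, good to push on, 150 mm in front of the hinge axis and 45 mm left (+y of the jig) of the middle. Lid: aluminium frame with a clear pane, 132 mm wide, 8 mm thick (hinge axis in mid-thickness), 182 mm long from the axis plus a 60 mm wide black lip to 192 mm; the collar is centred at 152 mm
- pin_orange: locking pin upright in the wooden block: steel shank 10 mm thick, 36 mm long, 1.5 mm chamfer at the tip; then a flange 48 mm across, 4 mm thick; then an orange knob 20 mm thick, 38 mm high, with a black band and a small steel button (81 mm in all, 50-90 g). Origin: centre of the tip's end face, z up to the knob. Origin 18 mm above the mat when home in the jig, 35 mm when on the socket's face
- pin_orange_knob (a point): middle of the orange knob, on the pin's axis 60 mm above its tip, 20 mm above the flange's top
- pin_blue: a similar pin for another jig, same sizes but a blue knob and an 8 mm shank, standing in the block's other hole; leave it there. Origin: centre of its tip's end face, z up
- pin_block: pale wooden block, fixed, 56 (x) x 128 (y) x 42 mm, origin at the centre of its underside. Two 13 mm holes, 38 mm deep, at y = +36 and -36 mm in its own frame, hold the two pins, tips 6 mm above the desk; either pin may be in either hole
- mug: white mug with dots, 78 x 114 x 93 mm, a bystander; origin under its middle
- screwdriver: orange-handled screwdriver lying on the desk, 158 mm long, a bystander; origin under its middle
- solder_reel: grey reel of solder, 59 mm across, 28 mm high, a bystander; origin under its middle

How it is judged:
By the outcome, as a careful person would: the job done as asked, in the order asked, and still so for the second after the job is handed in, with the robot touching nothing.
It also fails if it takes over 72 s, if anything falls off the work surface, if the arm or the gripper's body presses on something with over 40 N, if the wrist force passes 120 N, or if a joint passes its speed limit or range.

## Working session

There is one attempt and no reset: what is moved stays moved. The work goes in short steps, Python scripts to look and compute and a shell command to move; the robot and the scene stay as the last step left them, time stands still between calls to the robot, and variables do not carry over. Pictures are saved under pics/ and viewed, at most 10 in all, crops included, and the job is handed in when it is done.

```bash
mkdir -p pics; python3 - <<'E'
from cell import robot
import cv2,numpy as np
np.set_printoptions(precision=4,suppress=True)
for n in("top","side"):
    im=robot.read_camera(n);cv2.imwrite(f"pics/{n}0.png",im[:,:,::-1]);print(n,robot.camera_model(n))
s=robot.observe();print(s);print(robot.nose_length)
E
```

```text
top {'camera_matrix': array([[559.6946,   0.    , 322.2495],
       [  0.    , 559.6946, 238.5912],
       [  0.    ,   0.    ,   1.    ]]), 'dist_coeffs': array([-0.1444,  0.    ,  0.    ,  0.    ,  0.    ]), 'position': array([0.4579, 0.0867, 1.4671]), 'attitude': array([-3.0528,  0.0011, -1.5649])}
side {'camera_matrix': array([[454.3068,   0.    , 319.9621],
       [  0.    , 454.3068, 240.2879],
       [  0.    ,   0.    ,   1.    ]]), 'dist_coeffs': array([-0.0304,  0.    ,  0.    ,  0.    ,  0.    ]), 'position': array([ 0.3496, -0.8265,  0.5873]), 'attitude': array([-2.094 ,  0.0181, -0.2248])}
{'time': 0.1, 'qpos': array([-1.423 ,  0.3426,  1.5249, -0.    ,  1.2754, -0.146 ]), 'qvel': array([ 0.0003, -0.0012, -0.0029, -0.0009, -0.0009, -0.0006]), 'joint_efforts': array([  0.0019, -43.2004, -24.4694,   0.072 ,   0.0526,  -0.    ]), 'tool_pos': array([ 0.152 , -0.5021,  0.2341]), 'tool_rot': array([-3.1402, -0.0002,  0.2938]), 'contact_force': array([ 0.4481, -0.6386, -0.0458]), 'torque': array([-0.0147,  0.0179, -0.0208]), 'grip_force': 0.0, 'opening': 0.09227503886151958}
0.008
```

View pics/top0.png

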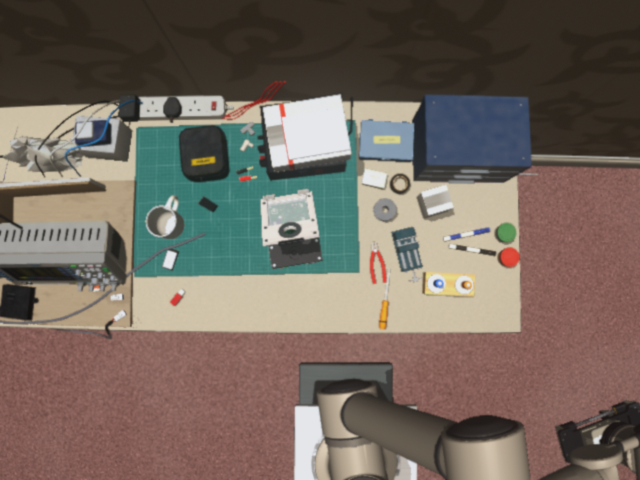

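View pics/side0.png

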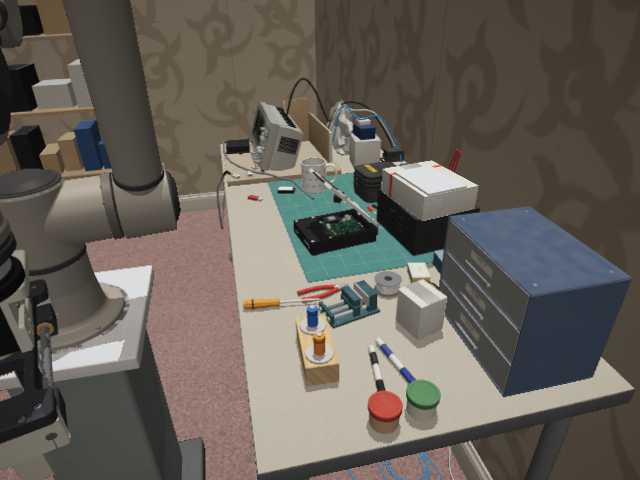

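Top view: orange pin at about (466,285), blue pin at (439,284), and the jig with its front near (296,255) and its lid standing open around (290,215). Side view: orange pin at (319,345), blue pin at (312,315), and the lid seen edge-on from (375,220) to (310,170). I'll zoom in on the jig and the block.

```bash
cat > h.py <<'E'
from cell import robot
import cv2,numpy as np
from scipy.spatial.transform import Rotation as R
from scipy.optimize import least_squares
np.set_printoptions(precision=4,suppress=True)
C={n:robot.camera_model(n) for n in("top","side")}
def proj(n,P):
    c=C[n];Rw=R.from_euler('xyz',c['attitude']).as_matrix().T
    return cv2.projectPoints(np.atleast_2d(P).astype(float),cv2.Rodrigues(Rw)[0],-Rw@c['position'],c['camera_matrix'],c['dist_coeffs'])[0][:,0]
def ray(n,uv):
    c=C[n];p=cv2.undistortPoints(np.array([[uv]],float),c['camera_matrix'],c['dist_coeffs'])[0,0]
    return R.from_euler('xyz',c['attitude']).apply([p[0],p[1],1])
def onz(n,uv,z):
    d=ray(n,uv);o=C[n]['position'];return o+d*(z-o[2])/d[2]
def tri(a,b):
    return least_squares(lambda P:np.r_[proj('top',P)[0]-a,proj('side',P)[0]-b],[.5,0,.1]).x
def tool(d,yaw): # world shift -> tool shift for down-pointing tool
    return R.from_euler('xyz',[np.pi,0,yaw]).inv().apply(d)
E
python3 - <<'E'
import cv2,numpy as np
a=cv2.imread('pics/top0.png');b=cv2.imread('pics/side0.png')
f=lambda im,x,y,w,h,s:cv2.resize(im[y:y+h,x:x+w],None,fx=s,fy=s,interpolation=cv2.INTER_CUBIC)
t=np.zeros((600,800,3),np.uint8)
t[0:300,0:400]=f(a,250,180,80,100,5)[:300,:400] if 0 else f(a,250,185,100,75,4)
t[300:600,0:400]=f(a,250,235,100,75,4) if 0 else f(a,405,255,100,75,4)
t[0:300,400:]=f(b,285,160,100,75,4) if 0 else f(b,280,165,133,100,3.0)[:300,:400] if f(b,280,165,133,100,3.0).shape[1]==400 else cv2.resize(b[165:265,280:413],(400,300),interpolation=cv2.INTER_CUBIC)
t[300:,400:]=f(b,270,300,100,75,4)
cv2.imwrite('pics/z0.png',t)
E
```

```text
(no output)
```

View pics/z0.png

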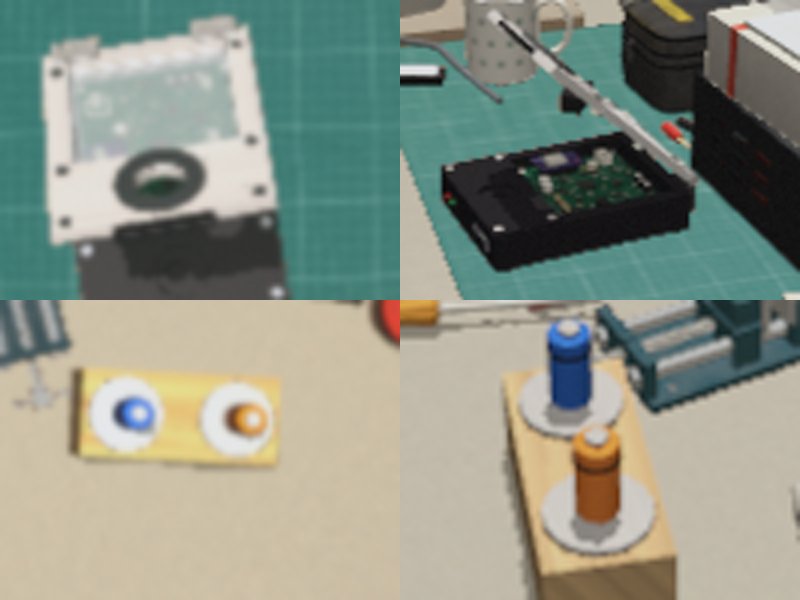

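Crops: in the top picture the collar centre is at (290,230), the lid's front corners at (263,246) and (319,238), and the base's front corners near (271,268) and (322,263). In the side picture the lid's lip is at (311,170), the hinge's right end at (377,225) and the base's front-right corner at (312,255) at the bottom. Next I fit the poses.

```bash
cat > fit.py <<'E'
from h import *
T=lambda x,y:(250+x/4,185+y/4); S=lambda x,y:(280+(x-400)/3.0075,165+y/3)
def jig(p,J):  # J jig-frame point
    return np.array([p[0],p[1],.003])+R.from_euler('z',p[2]).apply(J)
def lid(a,d,y,h): # h above mid-plane
    return [.092-d*np.cos(a)+h*np.sin(a), y, .046+d*np.sin(a)+h*np.cos(a)]
if __name__=="__main__":
    obs=[('top',T(52,243),lambda a:lid(a,.182,.066,.004)),('top',T(275,210),lambda a:lid(a,.182,-.066,.004)),
    ('top',T(160,180),lambda a:lid(a,.152,0,.008)),
    ('side',S(498,270),lambda a:[-.09,-.066,0]),('side',S(491,232),lambda a:[-.09,-.066,.04]),('side',S(443,167),lambda a:[-.09,.066,.04]),
    ('side',S(493,13),lambda a:lid(a,.192,-.03,.0)),
    ('top',(271,268),lambda a:[-.09,.066,.04]),('top',(322,263),lambda a:[-.09,-.066,.04])]
    f=lambda p:np.concatenate([proj(n,jig(p,g(p[3])))[0]-uv for n,uv,g in obs])
    r=least_squares(f,[.5,.15,0,.8],loss='soft_l1');print(r.x,f(r.x).reshape(-1,2))
    p=r.x
    for nm,J in(('collar',[-.06,0,.054]),('pad_open',lid(p[3],.15,.045,.004)),('pad_closed',lid(0,.15,.045,.004)),('lip',lid(p[3],.192,0,.004)),('hinge',[.092,0,.046])):print(nm,jig(p,J))
    # pins: button top z=.087, flange
    print('orange',tri(T(252,417+0-300+280-185+185-0) if 0 else (405+250/4,255+(413-300)/4),(270+(597-400)/4,300+(437-300)/4)))
    print('blue',tri((405+140/4,255+(410-300)/4),(270+(569-400)/4,300+(328-300)/4)))
    for u,v in((237,420),(125,414)):print('flange top z.046',onz('top',(405+u/4,255+(v-300)/4),.046))
    for u,v in((598,512),(571,400)):print('flange side',onz('side',(270+(u-400)/4,300+(v-300)/4),.046))
    for u,v in((80,368),(283,377),(277,466),(78,456)):print('blk',onz('top',(405+u/4,255+(v-300)/4),.042))
E
python3 fit.py
```

```text
[0.6059 0.167  0.1356 0.7419] [[-0.4199 -1.0361]
 [ 0.2545 -0.1267]
 [-0.1186  1.2444]
 [-1.7246  2.1767]
 [ 0.13    0.5795]
 [-0.8547 -1.3264]
 [ 9.0177 12.4603]
 [-0.4752  0.3588]
 [-0.0819 -1.3163]]
collar [0.5465 0.1589 0.057 ]
pad_open [0.5841 0.2094 0.1533]
pad_closed [0.5424 0.2037 0.053 ]
lip [0.5595 0.1606 0.1817]
hinge [0.6971 0.1794 0.049 ]
orange [ 0.4676 -0.2728  0.0837]
blue [ 0.4705 -0.2031  0.0859]
flange top z.046 [ 0.4674 -0.2748  0.046 ]
flange top z.046 [ 0.4712 -0.2022  0.046 ]
flange side [ 0.4647 -0.2764  0.046 ]
flange side [ 0.4686 -0.2043  0.046 ]
blk [ 0.5006 -0.1742  0.042 ]
blk [ 0.495  -0.3063  0.042 ]
blk [ 0.438  -0.3017  0.042 ]
blk [ 0.4445 -0.1726  0.042 ]
```

```bash
sed -i "s/lid(a,.192,-.03,.0))/lid(a,.182,-.066,.0))/" fit.py; python3 fit.py | head -14
for i in 1; do python3 -m jog '[[[-1,0.149,-0.1335,-0.02,-0.625],[-1,0.149,-0.1335,-0.02,-0.625],[-1,0.149,-0.1335,-0.02,-0.625],[-1,0.149,-0.1335,-0.02,-0.625],[-1,0.149,-0.1335,-0.02,-0.625]]]' 20
python3 -m jog '[[[-1,0.199,-0.021,0,-0.64],[-1,0.199,-0.021,0,-0.64],[-1,0.199,-0.021,0,-0.64],[-1,0.199,-0.021,0,-0.64],[-1,0.199,-0.021,0,-0.64]]]'
done
```

```text
[0.606  0.1668 0.1327 0.7421] [[-0.4243 -1.1489]
 [ 0.272  -0.0724]
 [-0.0811  1.2133]
 [-1.8055  2.1646]
 [ 0.0476  0.5678]
 [-0.7858 -1.3625]
 [17.6616 20.4016]
 [-0.5352  0.2758]
 [-0.1229 -1.2464]]
collar [0.5465 0.1589 0.057 ]
pad_open [0.5843 0.2094 0.1533]
pad_closed [0.5426 0.2038 0.053 ]
lip [0.5596 0.1607 0.1817]
hinge [0.6972 0.179  0.049 ]
time: 0.52
tool_pos: [0.2566, -0.329, 0.2547]
tool_rot: [-3.141, -0.001, 0.925]
contact_force: [1.0, -0.6, 0.1]
opening: 0.063
grip_force: 0.0
time: 0.93
tool_pos: [0.3607, -0.1581, 0.2547]
tool_rot: [3.141, -0.0, 1.551]
contact_force: [0.4, -0.5, -1.1]
opening: 0.0297
grip_force: 0.0
```

```bash
python3 - <<'E'
from fit import *
B=[('side',S(498,270),[-.09,-.066,0]),('side',S(491,232),[-.09,-.066,.04]),('side',S(443,167),[-.09,.066,.04]),('side',S(690,228),[.09,-.066,0]),('top',(271,268),[-.09,.066,.04]),('top',(322,263),[-.09,-.066,.04])]
f=lambda p:np.concatenate([proj(n,jig(p,g))[0]-uv for n,uv,g in B])
r=least_squares(f,[.55,.15,0]);p=r.x;print(p,f(p).reshape(-1,2))
for a in(.7,.8,.9,1,1.1,1.2):
    print(a,proj('top',[jig(p,lid(a,.182,.066,.004)),jig(p,lid(a,.182,-.066,.004)),jig(p,lid(a,.152,0,.008))]).ravel(),proj('side',[jig(p,lid(a,.182,-.066,0)),jig(p,lid(a,.192,0,0)),jig(p,lid(a,0,-.066,0))]).ravel())
print('obs',T(52,243),T(275,210),T(160,180),S(493,13),S(692,180))
im=robot.read_camera('top');o=cv2.resize(im[180:280,240:340],(600,600),interpolation=cv2.INTER_CUBIC)
cv2.imwrite('pics/t1.png',o[:,:,::-1])
E
```

```text
[0.606  0.1691 0.1509] [[-1.2888  1.9189]
 [ 0.5743  0.3298]
 [-1.1688 -1.395 ]
 [ 1.0336  1.1222]
 [-0.7127  0.643 ]
 [-0.4265 -1.8149]]
0.7 [262.5501 247.442  318.6352 239.2779 289.4624 233.2503] [326.9397 192.0884 313.411  179.7868 379.0016 226.0474]
0.8 [261.2021 241.6008 317.8007 233.3589 288.5457 228.2098] [331.9391 185.7946 318.415  173.4099 379.0016 226.0474]
0.9 [259.824  235.1734 316.8793 226.8615 287.5878 222.7311] [337.4782 179.9187 323.9771 167.4665 379.0016 226.0474]
1 [258.4345 228.2339 315.8816 219.8609 286.6006 216.8776] [343.4871 174.5397 330.0271 162.0368 379.0016 226.0474]
1.1 [257.0533 220.8688 314.82   212.445  285.5971 210.7216] [349.8874 169.7291 336.4861 157.193  379.0016 226.0474]
1.2 [255.7006 213.1757 313.7085 204.7121 284.5907 204.342 ] [356.5948 165.5491 343.2687 152.9978 379.0016 226.0474]
obs (263.0, 245.75) (318.75, 237.5) (290.0, 230.0) (310.92269326683294, 169.33333333333334) (377.0906068162926, 225.0)
```

View pics/t1.png

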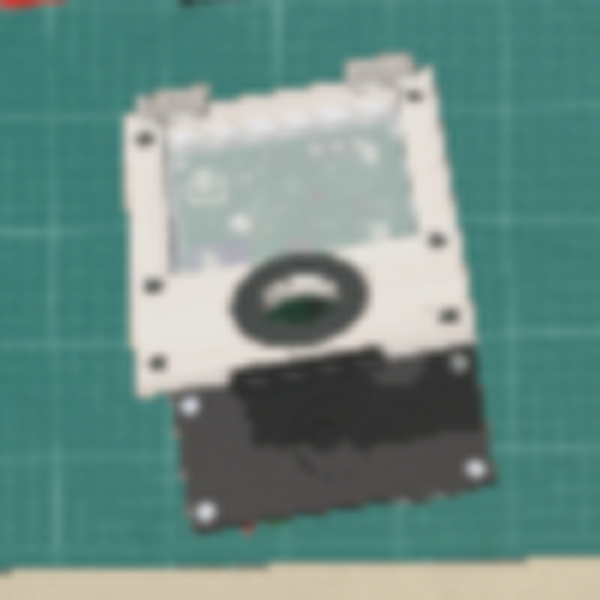

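The lid's front-left corner is at (263,246), its front-right at (319,237.5), its rear corners at (261,199) and (312,191), and the base front runs from (272.5,268) to (322,261). The side picture's (311,169) is the far-left corner of the lid. I'll refit.

```bash
python3 - <<'E'
from fit import *
Q=lambda x,y:(240+x/6,180+y/6)
B=[('side',S(498,270),lambda a:[-.09,-.066,0]),('side',S(491,232),lambda a:[-.09,-.066,.04]),('side',S(443,167),lambda a:[-.09,.066,.04]),('side',S(690,228),lambda a:[.09,-.066,0]),
('side',S(493,13),lambda a:lid(a,.182,.066,.004)),
('top',Q(195,530),lambda a:[-.09,.066,.02]),('top',Q(494,485),lambda a:[-.09,-.066,.02]),
('top',Q(138,396),lambda a:lid(a,.182,.066,.004)),('top',Q(476,346),lambda a:lid(a,.182,-.066,.004)),('top',Q(300,299),lambda a:lid(a,.152,0,.006))]
f=lambda p:np.concatenate([proj(n,jig(p,g(p[3])))[0]-uv for n,uv,g in B])
r=least_squares(f,[.6,.16,.1,.7]);p=r.x;print(p,f(p).reshape(-1,2))
np.save('jig.npy',p)
print('collar',jig(p,[-.06,0,.054]))
for a in np.linspace(p[3],0,6):print(a,jig(p,lid(a,.15,.045,.004)))
E
```

```text
[0.6071 0.1678 0.1541 0.7364] [[-0.6177  2.176 ]
 [ 1.2574  0.5776]
 [-0.7182 -1.1607]
 [ 1.6248  1.2474]
 [-0.9381 -0.0953]
 [-0.8585  0.2346]
 [-0.137   0.215 ]
 [-0.3029 -0.9876]
 [-0.3858 -1.0287]
 [-0.1701  1.8076]]
collar [0.5478 0.1586 0.057 ]
0.7363787965578587 [0.5839 0.2097 0.1527]
0.5891030372462869 [0.5701 0.2076 0.1357]
0.4418272779347152 [0.5588 0.2058 0.1168]
0.2945515186231435 [0.5504 0.2045 0.0964]
0.14727575931157177 [0.5451 0.2037 0.075 ]
0.0 [0.5429 0.2033 0.053 ]
```

```bash
python3 -m jog '[[[-1,0.18,0.105,0,-0.17],[-1,0.18,0.105,0,-0.17],[-1,0.18,0.105,0,-0.17],[-1,0.18,0.105,0,-0.17],[-1,0.18,0.105,0,-0.17]]]'; python3 -m jog '[[[-1,0.2,0.082,0,0],[-1,0.2,0.082,0,0],[-1,0.2,0.082,0,0],[-1,0.2,0.082,0,0],[-1,0.2,0.082,0,0]]]';  python3 -m jog '[[[-1,0,0,0,0]]]'
```

```text
time: 1.4
tool_pos: [0.4704, 0.0183, 0.2545]
tool_rot: [-3.141, 0.0, 1.714]
contact_force: [1.6, -1.2, -0.2]
opening: 0.0002
grip_force: 0.0
time: 1.82
tool_pos: [0.5205, 0.2205, 0.2543]
tool_rot: [-3.141, 0.0, 1.714]
contact_force: [0.3, -0.2, -0.4]
opening: 0.0006
grip_force: 0.0
time: 1.9
tool_pos: [0.5209, 0.2248, 0.2536]
tool_rot: [-3.141, -0.003, 1.719]
contact_force: [-0.8, -0.5, 0.9]
opening: 0.0006
grip_force: 0.0
```

```bash
python3 -m jog '[[[-1,-0.024,0.06,0,0],[-1,-0.024,0.06,0,0],[-1,-0.024,0.06,0.03,0],[-1,-0.024,0.06,0.06,0],[-1,-0.024,0.06,0.06,0]]]'; python3 -m jog '[[[-1,0,0,0.01,0],[-1,0,-0.002,0.02,0],[-1,0,-0.007,0.03,0],[-1,0,-0.012,0.04,0],[-1,0,-0.012,0.04,0]]]'
```

```text
time: 2.32
tool_pos: [0.5804, 0.2019, 0.188]
tool_rot: [-3.129, 0.001, 1.713]
contact_force: [-0.4, -0.0, -1.3]
opening: 0.0007
grip_force: 0.0
time: 2.73
tool_pos: [0.5708, 0.2015, 0.1547]
tool_rot: [-3.141, 0.0, 1.714]
contact_force: [-0.4, 0.5, -0.4]
opening: 0.0002
grip_force: 0.0
```

```bash
python3 -m jog '[[[-1,0.004,-0.007,0.015,0],[-1,0.004,-0.012,0.03,0],[-1,0.004,-0.016,0.043,0],[-1,0.004,-0.019,0.055,0],[-1,0.004,-0.019,0.055,0]]]'; python3 - <<'E'
from h import *
im=robot.read_camera('side');cv2.imwrite('pics/s2.png',cv2.resize(im[120:280,240:453],(800,600))[:,:,::-1])
E
```

```text
time: 3.15
tool_pos: [0.5515, 0.2027, 0.0993]
tool_rot: [-3.14, 0.0, 1.714]
contact_force: [-0.1, -0.3, 0.4]
opening: 0.0006
grip_force: 0.0
```

View pics/s2.png

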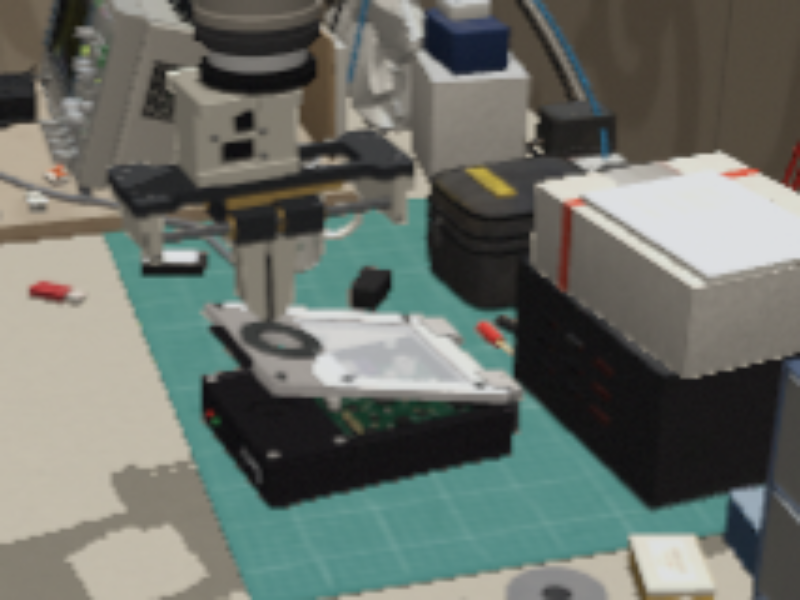

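The fingers are pushing the lid down at the pad, beside the collar, and it is nearly closed. I'll continue.

```bash
python3 -m jog '[[[-1,0,-0.004,0.012,0],[-1,0,-0.006,0.024,0],[-1,0,-0.007,0.033,0],[-1,0,-0.007,0.037,0],[-1,0,-0.007,0.037,0]]]';python3 -m jog '[[[-1,0,0,0.002,0],[-1,0,0,0.004,0],[-1,0,0,0.004,0]]]'
```

```text
time: 3.62
tool_pos: [0.5455, 0.2018, 0.0627]
tool_rot: [-3.141, 0.0, 1.714]
contact_force: [-1.5, -0.3, -0.3]
opening: 0.0006
grip_force: 0.0
time: 3.87
tool_pos: [0.5458, 0.2019, 0.0611]
tool_rot: [3.14, 0.0, 1.714]
contact_force: [-4.1, -2.2, 15.1]
opening: 0.0005
grip_force: 7.0
```

```bash
python3 -m jog '[[[-1,0,0,0.002,0],[-1,0,0,0.002,0],[-1,0,0,-0.04,0],[-1,0,0,-0.08,0],[-1,0,0,-0.105,0]]]'; python3 - <<'E'
from h import *
s=robot.observe();print(s['tool_pos'])
E
python3 -m jog '[[[-1,-0.2,-0.0635,0,0],[-1,-0.2,-0.0635,0,0],[-1,-0.2,-0.0635,0,0],[-1,-0.2,-0.0635,0,0],[-1,-0.2,-0.0635,0,0]]]';  python3 -m jog '[[[1,-0.19,-0.0603,0,0],[1,-0.19,-0.0603,0,0],[1,-0.19,-0.0603,0,0],[1,-0.19,-0.0603,0,0],[1,-0.19,-0.0603,0,0]]]'; python3 - <<'E'
from h import *
im=robot.read_camera('top');cv2.imwrite('pics/t3raw.png',im[:,:,::-1]);cv2.imwrite('pics/t3.png',cv2.resize(im[185:275,245:345],(800,720)[:1]*1+(720,) if 0 else (660,594),interpolation=cv2.INTER_CUBIC)[:,:,::-1])
s=robot.observe();print(s['tool_pos'],s['tool_rot'])
E
```

```text
time: 4.28
tool_pos: [0.5465, 0.2021, 0.1681]
tool_rot: [3.137, -0.0, 1.714]
contact_force: [0.7, 0.9, -0.1]
opening: 0.0004
grip_force: 0.0
[0.5465 0.2021 0.1681]
time: 4.7
tool_pos: [0.5107, -0.0053, 0.1644]
tool_rot: [3.14, 0.0, 1.715]
contact_force: [1.1, 0.3, -0.2]
opening: 0.0006
grip_force: 0.0
time: 5.12
tool_pos: [0.4779, -0.2034, 0.1644]
tool_rot: [3.141, 0.001, 1.713]
contact_force: [0.5, 0.6, -0.6]
opening: 0.0294
grip_force: 0.0
[ 0.4776 -0.2083  0.1644] [3.1409 0.0045 1.71  ]
```

View pics/t3.png

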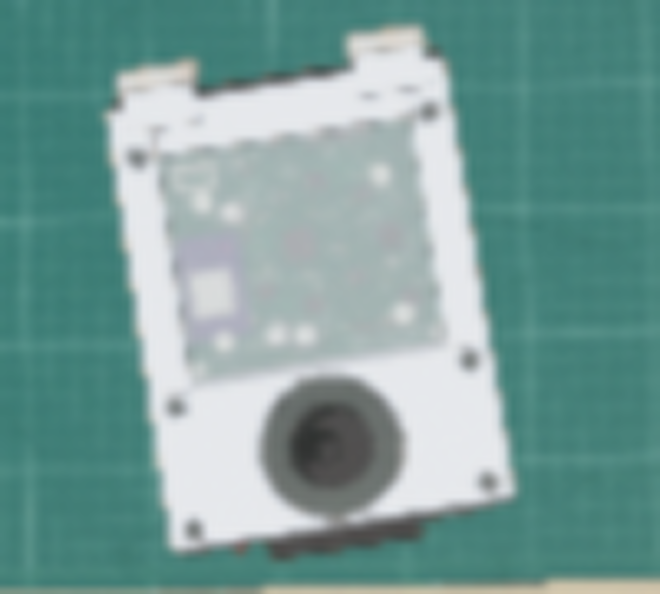

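The lid is flat. The collar is centred at crop (332,446), which is full-frame (295.3,252.6), and there is a darker spot inside it near crop (320,438), possibly the hole. I'll measure both with averaged frames.

```bash
python3 - <<'E'
from h import *
a=np.mean([robot.read_camera('top').astype(float) for _ in range(6)],0)
g=a.mean(2)[236:270,278:313]
b=cv2.resize(g,None,fx=12,fy=12,interpolation=cv2.INTER_CUBIC)
m=((b<150)).astype(np.uint8)
n,l,st,c=cv2.connectedComponentsWithStats(m);k=l[int((252.6-236)*12),int((295.3-278)*12)]
print('collar blob',(c[k]+.5)/12-.5+[278,236],st[k]/12)
np.set_printoptions(linewidth=200,precision=0);print(a.mean(2)[245:261,287:305])
v=np.clip((b-20)*255/100,0,255).astype(np.uint8)
cv2.imwrite('pics/c4.png',v)
np.set_printoptions(precision=4)
print(onz('top',(295.3,252.6),.057), proj('top',[[.5478,.1586,.057],[.5478,.1586,.038]]))
E
```

```text
collar blob [295.9346 257.1979] [   0.        6.4167   35.       27.5833 6310.3333]
[[149. 120. 112. 109. 106. 104. 102. 100. 100. 102. 103. 105. 107. 108. 114. 136. 181. 222.]
 [115. 107. 108. 105.  98.  87.  81.  75.  76.  80.  85.  94. 104. 108. 109. 115. 146. 195.]
 [108. 107. 105.  97.  83.  70.  64.  63.  68.  75.  76.  79.  93. 105. 109. 111. 123. 161.]
 [109. 107. 101.  83.  67.  61.  65.  72.  76.  79.  78.  78.  86.  99. 108. 110. 113. 136.]
 [109. 106.  93.  71.  58.  60.  68.  73.  77.  79.  80.  80.  82.  92. 105. 110. 110. 121.]
 [108. 100.  81.  61.  53.  53.  56.  60.  66.  75.  79.  80.  81.  86.  98. 108. 110. 114.]
 [107.  94.  70.  55.  51.  50.  55.  59.  64.  72.  78.  80.  80.  83.  94. 108. 111. 113.]
 [105.  92.  65.  53.  50.  53.  61.  71.  73.  73.  78.  80.  80.  83.  94. 108. 112. 115.]
 [106.  93.  67.  54.  51.  54.  64.  75.  74.  73.  78.  80.  80.  82.  93. 108. 111. 114.]
 [108.  96.  71.  57.  55.  59.  65.  73.  72.  74.  79.  80.  80.  84.  95. 108. 111. 114.]
 [108.  99.  79.  63.  62.  70.  72.  75.  77.  79.  80.  80.  81.  89. 103. 110. 111. 115.]
 [110. 105.  93.  76.  67.  74.  78.  79.  80.  80.  81.  82.  86.  98. 110. 112. 113. 123.]
 [112. 110. 105.  93.  77.  74.  79.  80.  80.  81.  84.  89.  98. 107. 112. 112. 116. 142.]
 [116. 111. 110. 106.  98.  90.  87.  86.  85.  88.  95. 104. 109. 113. 114. 116. 134. 178.]
 [136. 116. 113. 112. 110. 107. 106. 105. 104. 106. 109. 112. 113. 114. 117. 134. 176. 216.]
 [180. 140. 120. 114. 113. 112. 112. 113. 112. 113. 113. 114. 115. 119. 138. 177. 216. 230.]]
[0.5476 0.1567 0.057 ] [[294.5619 252.504 ]
 [294.9357 252.9786]]
```

View pics/c4.png

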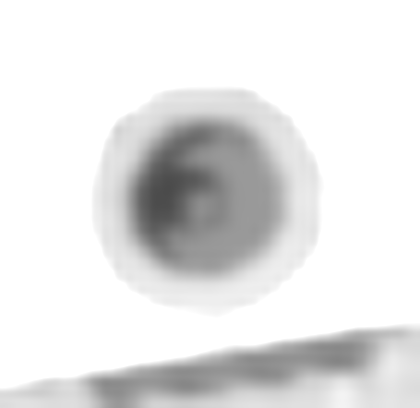

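The hole shows as a small ring centred near full-frame pixel (294.0,252.2). That is about 4–5 mm toward +y and +x of the window, which I'll use as a first guess. Now to get above the pin.

```bash
python3 - <<'E'
from h import *
print('hole',onz('top',(294.0,252.2),.038),'win',onz('top',(295.3,252.6),.057)); s=robot.observe();print(s['tool_pos'],s['contact_force'])
E
python3 -m jog '[[[1,-0.064,-0.02,0,0],[1,-0.064,-0.02,0,0],[1,-0.064,-0.02,0,0],[1,-0.064,-0.02,0,0],[1,-0.064,-0.02,0,0]]]'; python3 -m jog '[[[1,0,0,0,0],[1,0,0,0,0],[1,0,0,0,0],[1,0,0,0,0]]]'
```

```text
hole [0.5498 0.161  0.038 ] win [0.5476 0.1567 0.057 ]
[ 0.4788 -0.1991  0.1639] [-0.2583 -0.5321  0.2217]
time: 5.88
tool_pos: [0.4681, -0.2651, 0.1636]
tool_rot: [-3.141, -0.001, 1.715]
contact_force: [0.1, -0.2, -0.5]
opening: 0.0895
grip_force: 0.0
time: 6.22
tool_pos: [0.4681, -0.2659, 0.1638]
tool_rot: [3.142, 0.0, 1.715]
contact_force: [0.3, 0.2, 0.2]
opening: 0.0919
grip_force: 0.0
```

```bash
python3 -m jog '[[[1,-0.0083,-0.0022,0.03,0],[1,-0.0083,-0.0022,0.07,0],[1,-0.0083,-0.0022,0.095,0],[1,-0.0083,-0.0022,0.105,0],[1,-0.0083,-0.0022,0.105,0]]]'; python3 -m jog '[[[-0.6,0,0,0,0],[-0.6,0,0,0,0],[-0.7,0,0,0,0],[-0.8,0,0,0,0],[-1,0,0,0,0]]]' 20;python3 -m jog '[[[-1,0,0,0,0],[-1,0,0,0,0],[-1,0,0,0,0],[-1,0,0,0,0],[-1,0,0,0,0]]]' 30
```

```text
time: 6.63
tool_pos: [0.4657, -0.2741, 0.0566]
tool_rot: [-3.138, -0.003, 1.714]
contact_force: [-0.2, 0.2, 0.1]
opening: 0.0916
grip_force: 0.0
time: 7.05
tool_pos: [0.4674, -0.2755, 0.0598]
tool_rot: [3.14, 0.002, 1.714]
contact_force: [0.4, 0.4, 0.3]
opening: 0.063
grip_force: 0.0
time: 7.47
tool_pos: [0.4668, -0.2751, 0.0587]
tool_rot: [-3.142, 0.0, 1.714]
contact_force: [-1.0, -0.3, -0.4]
opening: 0.0296
grip_force: 0.0
```

```bash
python3 -m jog '[[[-1,0,0,0,0],[-1,0,0,0,0],[-1,0,0,0,0],[-1,0,0,0,0],[-1,0,0,0,0]]]' 30; python3 - <<'E'
from h import *
s=robot.observe();print(s['tool_pos'],s['contact_force'])
im=robot.read_camera('side');cv2.imwrite('pics/s5.png',cv2.resize(im[250:410,240:400],(600,600),interpolation=cv2.INTER_CUBIC)[:,:,::-1])
E
```

```text
time: 7.88
tool_pos: [0.4668, -0.2751, 0.0587]
tool_rot: [-3.142, -0.0, 1.714]
contact_force: [0.4, -0.3, -0.6]
opening: 0.0193
grip_force: 30.0
[ 0.4668 -0.2751  0.0587] [ 0.4057 -0.3273 -0.5943]
```

View pics/s5.png

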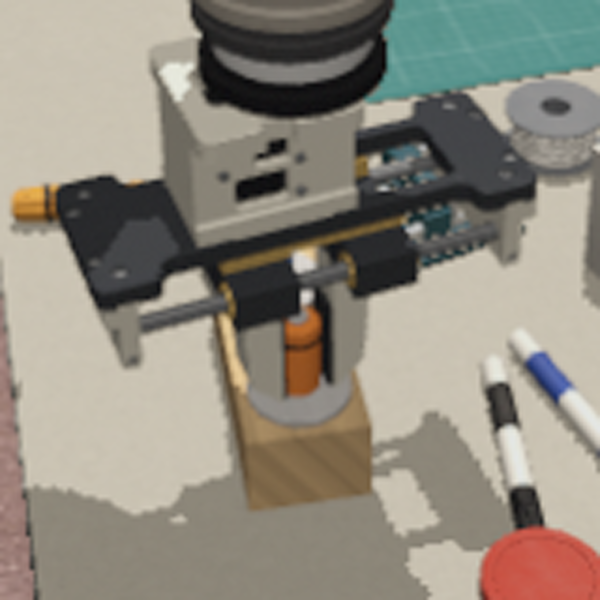

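The orange knob sits between the pads, its flange on the block just below the fingertips. Lifting it and carrying it to the jig.

```bash
python3 -m jog '[[[-1,0,0,-0.03,0],[-1,0,0,-0.06,0],[-1,0,0,-0.09,0],[-1,0,0,-0.11,0],[-1,0,0,-0.11,0]]]' 40; python3 -m jog '[[[-1,0.03,0.0103,0,0],[-1,0.07,0.0241,0,0],[-1,0.11,0.0378,0,0],[-1,0.15,0.0516,0,0],[-1,0.19,0.0654,0,0]]]';  python3 -m jog '[[[-1,0.039,0.0134,0,0],[-1,0.078,0.0268,0,0],[-1,0.117,0.0402,0,0],[-1,0.156,0.0536,0,0],[-1,0.19,0.0654,0,0]]]';python3 -m jog '[[[-1,0.02,0.007,0,0],[-1,0.036,0.0124,0,0],[-1,0.0397,0.0136,0,0],[-1,0.0397,0.0136,0,0],[-1,0.0397,0.0136,0,0]]]'; python3 - <<'E'
from h import *
s=robot.observe();print(s['tool_pos'],s['contact_force'])
im=robot.read_camera('side');cv2.imwrite('pics/s6.png',cv2.resize(im[150:250,280:413],(798,600),interpolation=cv2.INTER_CUBIC)[:,:,::-1])
E
```

```text
time: 8.35
tool_pos: [0.4687, -0.2765, 0.1733]
tool_rot: [3.136, 0.006, 1.714]
contact_force: [0.9, 0.1, -0.2]
opening: 0.0191
grip_force: 40.0
time: 8.77
tool_pos: [0.5035, -0.0784, 0.1679]
tool_rot: [-3.14, -0.0, 1.713]
contact_force: [0.8, -0.1, 0.1]
opening: 0.0192
grip_force: 40.0
time: 9.18
tool_pos: [0.5412, 0.1198, 0.1677]
tool_rot: [-3.14, -0.0, 1.715]
contact_force: [0.9, -0.3, -1.2]
opening: 0.0193
grip_force: 40.0
time: 9.6
tool_pos: [0.5491, 0.1576, 0.168]
tool_rot: [-3.14, 0.001, 1.714]
contact_force: [-0.6, -0.4, -0.3]
opening: 0.0191
grip_force: 40.0
[0.5491 0.1576 0.168 ] [-0.5895 -0.3826 -0.2611]
```

View pics/s6.png

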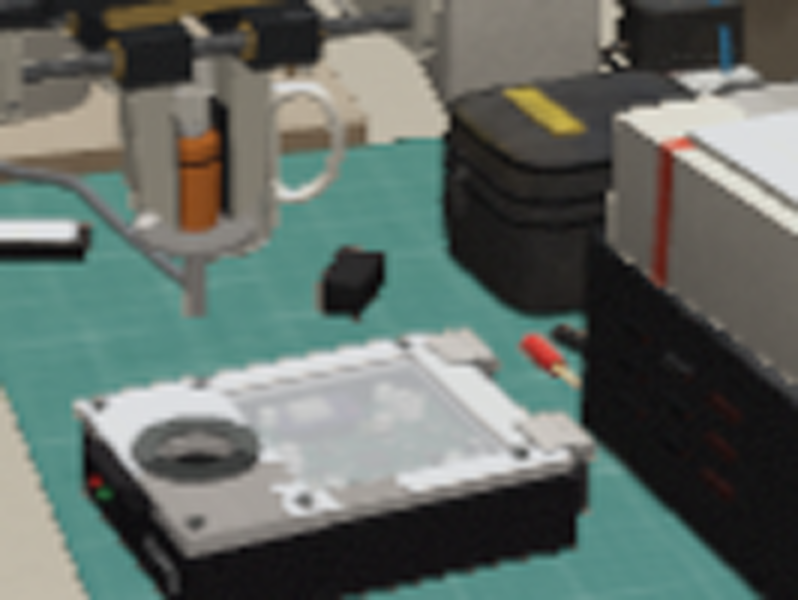

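The pin hangs upright. Its tip is at crop (195,314), full-frame (312.5,202.3), and the collar centre is at (312.7,224.5), almost straight below. Checking the prediction.

```bash
python3 - <<'E'
from h import *
s=robot.observe();t=s['tool_pos']
print(proj('side',[t-[0,0,.0527]]),proj('side',[[.5476,.1567,.057],[.5476,.1587,.057],[.5496,.1567,.057]]))
print('collar side', onz('side',(312.7,224.5),.057))
E
python3 -m jog '[[[-1,0.001,0,0.03,0],[-1,0.003,0,0.05,0],[-1,0.003,0,0.06,0],[-1,0.003,0,0.065,0],[-1,0.003,0,0.065,0]]]'
```

```text
[[313.2631 202.3377]] [[313.2879 223.7794]
 [313.1195 223.4171]
 [314.0709 223.6833]]
collar side [0.5454 0.1533 0.057 ]
time: 10.07
tool_pos: [0.5488, 0.1604, 0.103]
tool_rot: [-3.14, 0.0, 1.713]
contact_force: [-0.1, -0.3, -0.6]
opening: 0.0197
grip_force: 40.0
```

```bash
python3 -m jog '[[[-1,0.0005,0.001,0.005,0],[-1,0.0005,0.001,0.008,0],[-1,0.0005,0.001,0.0105,0],[-1,0.0005,0.001,0.0125,0],[-1,0.0005,0.001,0.0125,0]]]';python3 -m jog '[[[-1,0,0,0.001,0],[-1,0,0,0.001,0]]]'; python3 -m jog '[[[-1,0,0,0.001,0],[-1,0,0,0.001,0]]]'
```

```text
time: 10.48
tool_pos: [0.5499, 0.162, 0.0911]
tool_rot: [-3.141, 0.0, 1.714]
contact_force: [-0.9, -0.3, -0.1]
opening: 0.0191
grip_force: 40.0
time: 10.65
tool_pos: [0.5501, 0.162, 0.0903]
tool_rot: [3.141, 0.0, 1.714]
contact_force: [0.1, -0.2, 0.5]
opening: 0.0191
grip_force: 40.0
time: 10.82
tool_pos: [0.5501, 0.162, 0.0896]
tool_rot: [3.141, 0.0, 1.714]
contact_force: [-0.6, -0.5, 3.1]
opening: 0.0192
grip_force: 40.0
```

```bash
python3 -m jog '[[[-1,0,0,0.001,0],[-1,0,0,0.001,0],[-1,0,0,0.001,0]]]'
```

```text
time: 11.07
tool_pos: [0.55, 0.162, 0.0889]
tool_rot: [3.141, 0.0, 1.714]
contact_force: [-2.7, -0.4, 6.4]
opening: 0.0191
grip_force: 40.0
```

The face is there and the reaction is toward −x, so the tip seems to be on the chamfer with the hole toward −x. Stepping that way.

```bash
for k in 1 2; do python3 -m jog '[[[-1,0,-0.0007,0,0],[-1,0,-0.0007,0,0],[-1,0,-0.0007,0,0]]]'; done
```

```text
time: 11.32
tool_pos: [0.5489, 0.1617, 0.0879]
tool_rot: [-3.141, 0.0, 1.714]
contact_force: [-1.0, -1.0, 0.1]
opening: 0.0194
grip_force: 40.0
time: 11.57
tool_pos: [0.5485, 0.1618, 0.0879]
tool_rot: [-3.141, 0.0, 1.714]
contact_force: [-0.1, 0.8, -0.8]
opening: 0.019
grip_force: 40.0
```

Force has gone and z has dropped, so the tip is entering. Lowering.

```bash
python3 -m jog '[[[-1,0,0,0.001,0],[-1,0,0,0.002,0],[-1,0,0,0.003,0],[-1,0,0,0.003,0]]]'; python3 -m jog '[[[-1,0,0,0.001,0],[-1,0,0,0.002,0],[-1,0,0,0.002,0]]]'
```

```text
time: 11.9
tool_pos: [0.5485, 0.1618, 0.0849]
tool_rot: [-3.141, 0.0, 1.714]
contact_force: [-0.4, -0.3, -0.7]
opening: 0.0193
grip_force: 40.0
time: 12.15
tool_pos: [0.5485, 0.1618, 0.083]
tool_rot: [-3.141, 0.0, 1.714]
contact_force: [0.0, 0.6, -0.5]
opening: 0.019
grip_force: 40.0
```

```bash
python3 -m jog '[[[-1,0,0,0.002,0],[-1,0,0,0.004,0],[-1,0,0,0.006,0],[-1,0,0,0.008,0],[-1,0,0,0.008,0]]]'; python3 -m jog '[[[-1,0,0,0.001,0],[-1,0,0,0.0015,0],[-1,0,0,0.002,0],[-1,0,0,0.002,0]]]'; python3 -m jog '[[[-1,0,0,0.001,0],[-1,0,0,0.0015,0],[-1,0,0,0.0015,0],[-1,0,0,0.0015,0]]]'
```

```text
time: 12.57
tool_pos: [0.5484, 0.1618, 0.0746]
tool_rot: [-3.141, 0.0, 1.714]
contact_force: [0.1, -0.0, -0.9]
opening: 0.0193
grip_force: 40.0
time: 12.9
tool_pos: [0.5486, 0.1617, 0.0736]
tool_rot: [3.141, 0.0, 1.714]
contact_force: [-2.4, -0.6, 3.7]
opening: 0.0193
grip_force: 40.0
time: 13.23
tool_pos: [0.5486, 0.1617, 0.0735]
tool_rot: [3.141, 0.0, 1.714]
contact_force: [-6.5, -2.5, 14.1]
opening: 0.0188
grip_force: 40.0
```

The flange bottoms on the collar at TCP z 0.0736, against 0.0737 predicted. Easing off, releasing and retreating.

```bash
python3 -m jog '[[[-1,0,0,-0.0018,0],[-1,0,0,-0.0018,0],[-0.7,0,0,-0.0018,0],[-0.5,0,0,-0.0018,0],[-0.2,0,0,-0.0018,0]]]' 10; python3 -m jog '[[[0,0,0,0,0],[0,0,0,0,0],[0,0,0,0,0],[0,0,0,0,0],[0,0,0,0,0]]]'; python3 -m jog '[[[0,0,0,-0.02,0],[0,0,0,-0.05,0],[0,0,0,-0.09,0],[0,0,0,-0.13,0],[0,0,0,-0.15,0]]]'; python3 -m jog '[[[0,-0.04,0,0,0],[0,-0.08,0,0,0],[0,-0.12,0,0,0],[0,-0.16,0,0,0],[0,-0.2,0,0,0]]]'; python3 - <<'E'
from h import *
t=robot.read_camera('top');a=robot.read_camera('side')
o=np.hstack([cv2.resize(a[180:270,280:380],(400,360),interpolation=cv2.INTER_CUBIC),cv2.resize(t[185:275,245:345],(400,360),interpolation=cv2.INTER_CUBIC)])
cv2.imwrite('pics/f7.png',o[:,:,::-1])
E
```

```text
time: 13.65
tool_pos: [0.5489, 0.1619, 0.0733]
tool_rot: [3.141, -0.0, 1.714]
contact_force: [0.1, -1.0, 0.2]
opening: 0.0263
grip_force: 0.0
time: 14.07
tool_pos: [0.5486, 0.1618, 0.0735]
tool_rot: [3.142, 0.0, 1.714]
contact_force: [-1.2, 0.2, 0.0]
opening: 0.0458
grip_force: 0.0
time: 14.48
tool_pos: [0.5501, 0.1621, 0.2286]
tool_rot: [3.135, -0.0, 1.714]
contact_force: [1.5, 0.2, -0.3]
opening: 0.0461
grip_force: 0.0
time: 14.9
tool_pos: [0.577, -0.0379, 0.2237]
tool_rot: [3.141, 0.0, 1.714]
contact_force: [0.6, 0.5, 0.3]
opening: 0.0459
grip_force: 0.0
```

View pics/f7.png

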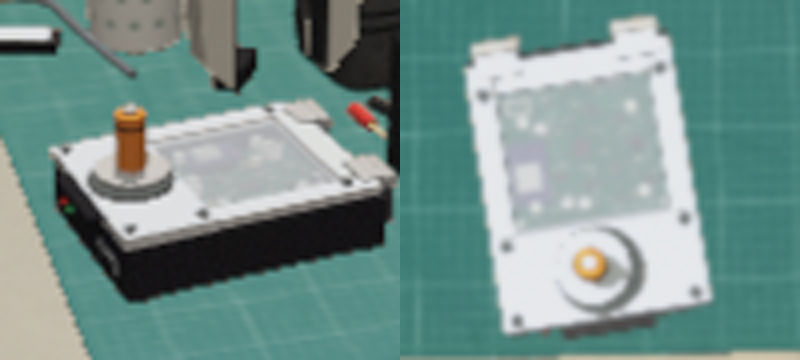

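The lid is closed. The pin stands upright at side crop (130,145), its flange flat on the collar, and the gripper is clear.

```bash
python3 -m jog '[[[0,0,0,0,0],[0,0,0,0,0],[0,0,0,0,0]]]'; python3 -c "
from cell import robot
print(robot.hand_in())"
```

```text
time: 15.25
tool_pos: [0.5769, -0.0349, 0.2235]
tool_rot: [-3.142, -0.0, 1.715]
contact_force: [-0.2, 0.9, 0.0]
opening: 0.0459
grip_force: 0.0
the job is handed in; nothing more can be done
None
```

The lid is closed, the orange pin is pushed home with its flange flat on the collar and released, the robot is clear of everything, and the job was handed in at about 15 s (no verdict came back).

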